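# Slide the coated glass plate out over the end of the ledge

### The job

The white-coated glass plate lying on the low ledge has to go into the developing tank next, and it may only be taken by its bare glass edges. With the fingertips push it along the ledge, by its edge and without touching the white coating, until about 5 cm of its length (a quarter) sticks out over the end of the ledge nearest the tank, lying flat, straight with the ledge and nowhere over the ledge's long front edge. Do not pick up, lift or tip the plate, and leave everything else where it stands.

Things in the scene. Friction and masses are not known exactly. Their poses are not given: they have to be found in the camera images.
- plate: The glass plate, 200 mm long (its y axis) by 100 mm wide (x) by 4 mm thick, 0.2 to 0.3 kg, lying flat on the ledge, roughly along it but a little askew. Origin at the centre of its underside, z up. Its two ends look alike. It slides easily (a push of 1 to 3 N).
- coating: The plate's white coating, which must not be touched: a layer 188 mm by 88 mm by 1 mm fixed on the middle of the plate's top face, so that a bare glass margin 6 mm wide runs all round. Origin at the centre of its underside, 4 mm above the plate's.
- ledge: The low ledge, fixed: a plain grey board 460 mm long (y axis), 230 mm deep (x axis, pointing away from the robot) and 19 mm thick on a white tube frame. Its flat top is 120 mm above the bench. Origin on the bench under the board's middle: the board's ends are at y = +230 mm and y = -230 mm, its long front edge (robot's side) at x = -115 mm, all edges open with no rim. Small things stand on its rear part (x above 45 mm).
- tank: The developing tank, fixed: a glass trough 215 mm (x) by 90 mm (y) and 122 mm high with a white paper liner inside and a flat steel lid (225 by 100 mm) with a black knob, 152 mm high in all. It stands on the bench just beyond one end of the ledge, left or right. Origin at the centre of its underside.
- stirrer: Magnetic stirrer with hotplate, fixed: white housing 250 mm (x) by 150 mm (y), round white plate 92 mm high, with a glass conical flask up to 196 mm high. It stands beyond the other end of the ledge. Origin at the centre of its underside.
- vial_a: Small amber vial with white cap, 24 mm across, 45 mm tall, loose on the ledge's rear part. Origin under its centre.
- vial_b: Another such vial. Origin under its centre.
- dish: Small white bowl, 56 mm across, 32 mm tall, loose on the ledge's rear part. Origin under its centre.
- jar: Amber jar with black lid, 42 mm across, 50 mm tall, loose on the ledge's rear part. Origin under its centre.
- beaker: Glass beaker, 68 mm across, 95 mm tall, loose on the bench behind the ledge. Origin under its centre.
- washbottle: White wash bottle with red cap, 66 mm across, 190 mm tall with its spout, loose on the bench behind the ledge. Origin under its centre.
- mortar: White mortar, 90 mm across, 45 mm tall, loose on the bench in front of the ledge. Origin under its centre.
- marker: Marker pen, 133 mm long, 15 mm thick, lying on the bench in front of the ledge. Origin under it, near its middle.

How it is judged (in metres and radians):
At the end, for the whole second after the job is handed in: The plate lies still and flat on the ledge, with 30 to 70 mm of its length over the end on the tank's side, within 8 degrees of straight with the ledge, its origin between x = -67 and +20 mm in the ledge's frame (long side not over the front edge) (((y of tank in the frame of ledge above 0 m and y of plate in the frame of ledge between 0.16 and 0.2 m) or (y of tank in the frame of ledge below 0 m and y of plate in the frame of ledge between -0.2 and -0.16 m)) and x of plate in the frame of ledge between -0.067 and 0.02 m and angle between the y axis of plate and the y axis of ledge, either way round below 0.14 rad and angle between plate's own z axis and vertical below 0.04 rad and height (world z) of plate between 0.115 and 0.125 m and linear speed of plate below 0.01 m/s); the robot touches nothing.
It fails at once if the white coating was touched (contact force between any of the fingers, the arm and coating above 0.3 N).
It fails at once if the plate was lifted or carried (height (world z) of plate above 0.132 m).
It fails at once if the plate was tipped or fell off the ledge (angle between plate's own z axis and vertical above 0.12 rad or height (world z) of plate below 0.1 m).
It fails at once if something else was displaced by more than 15 mm or knocked over (distance of any of vial_a, vial_b, dish, jar, beaker, washbottle, mortar, marker from where it was at the start of the episode above 0.015 m or angle between any of vial_a, vial_b, dish, jar, beaker, washbottle, mortar's own z axis and vertical above 0.35 rad).
It also fails if it takes over 40 s, if anything falls off the work surface, if the arm or the gripper's body presses on something with over 40 N, if the wrist force passes 120 N, or if a joint passes its speed limit or range.

### The arm

A 6-joint arm with a two-finger parallel gripper is mounted at the origin on the work surface. World frame = base frame: x ahead of the robot, y to its left, z up, the work surface at z = 0. Lengths are in m, angles in degrees, forces in N, time in s.
With the tool pointing down it reaches from about 0.35 to 1 m from the base axis. Payload 7.1 kg.
Tool frame: the origin (TCP) lies on the centre line of the jaws, within the pads' length; the fingertips stand 14 mm ahead of it and the grasp point (between the pads) lies 5 mm behind it (manip.tips_ahead is the distance from the TCP to the fingertips, in m); y points along the fingers, x is the direction in which the jaws open and shut, and the axes are right-handed (so a half turn about y gives the same grasp; the last joint's range is limited). The gripper opens to 85 mm and grips with 20 to 120 N. Pads are 22 mm wide; open, the fingers measure 114 mm over their backs; the gripper's body (76 mm by 85 mm) begins 54 mm behind the grasp point. The pads swing forward as they close: fully open they stand 13 mm farther back than shut.
Start: joints at [71.62, 24.242, 93.386, -0, 62.372, -1.089], TCP at [0.186, 0.597, 0.245] pointing down, gripper open.
Joint ranges: [-172.04, 172.04], [-51.8, 120.97], [4.93, 147.93], [-75.15, 255.16], [6.16, 154.13], [-145.62, 145.62]. Speed limits (degrees/s): [136.94, 136.94, 172.46, 180, 180, 180].

### API

Orientations are given as [roll, pitch, yaw] about the fixed x, y, z axes, in that order (R = Rz(yaw) Ry(pitch) Rx(roll)).
In Python, from bench import manip gives the robot as it stands. Calls block until the motion is done:
- manip.movep(position, orientation): joint-space move of the TCP to a pose.
- manip.line_to(position, orientation=None, rate=0.15): straight line of the TCP; orientation=None keeps the orientation; rate is the mean speed in m/s.
- manip.movej(angles): joint-space move.
- manip.grip(opening, newtons=None): finger opening in m; newtons is the grip in N (None keeps the last); returns when the fingers have stopped.
- manip.pause(seconds).
- manip.inverse_kinematics(position, orientation): joint angles nearest the present ones, or None.
- manip.read_state(): the state.
- manip.snapshot(name): name is "side" or "top"; returns a dict with "pixels" (420x560x3 uint8, red, green, blue), "z_map" (420x560 float32, m along the optical axis (not along the pixel's ray), 0 where there is no reading), "K" (3x3 intrinsics, pixels), "camera_from_world" (4x4, takes a point from world to camera coordinates). Camera axes: x right, y up, looking along -z (the intrinsics and any distortion apply to the point x, -y, -z); pixel columns grow to the right and rows downward; lengths in m; the calibration is good to about 2 mm. A picture is of the moment at which its call begins.
A pose or a line that the arm cannot do raises manip.IKError and nothing moves.
- manip.close_job(): hands the job in, once; it reports no verdict.
The state is a dict: "t": time; "joint_positions": joint angles; "dq": joint speeds; "joint_torque": joint torques, N m; "tcp_pos": TCP position; "eef_rot": TCP orientation; "force": force on the tool from outside, world axes, zero at the start; "torque": the same for the moment, N m; "gripper_width": finger opening in m.
Only numpy, scipy, OpenCV 4.12 (cv2) and the standard library are available. Lean on these libraries where they do the work, as an engineer would, in place of code of your own. Each camera call takes 0.05 s, during which the arm holds its last target. There are 200 camera calls.

## Working session

There is one attempt and no reset: what is moved stays moved. The work goes in short steps, each a Python script; the robot and the scene stay as the last script left them, time stands still between calls to the robot, and variables do not carry over. Pictures are saved under pics/ and viewed, about 8 in all and at most 12, crops included, and the job is handed in when it is done.

```bash
ls; mkdir -p pics; python3 - <<'E'
from bench import manip
import cv2,numpy as np
for n in("top","side"):
    s=manip.snapshot(n); cv2.imwrite(f"pics/{n}0.png",s["pixels"][:,:,::-1]); np.savez(f"{n}0.npz",**s)
    print(n,s["K"],s["camera_from_world"])
print(manip.read_state()); print(manip.tips_ahead)
E
```

```text
pics
top [[410.73872245   0.         277.65686273]
 [  0.         410.73872245 206.81921566]
 [  0.           0.           1.        ]] [[-0.0206504  -0.99977905  0.00392556  0.0184155 ]
 [ 0.97660604 -0.01933086  0.21416574 -0.54429224]
 [-0.21404253  0.00825634  0.97678945 -0.92577509]
 [ 0.          0.          0.          1.        ]]
side [[483.3931097    0.         282.40520659]
 [  0.         483.3931097  207.95924285]
 [  0.           0.           1.        ]] [[ 0.75615018 -0.65417485 -0.01709268 -0.40946255]
 [ 0.49584753  0.55570583  0.6673277  -0.34946459]
 [-0.4270505  -0.51307533  0.74456805 -1.1026482 ]
 [ 0.          0.          0.          1.        ]]
{'t': 0.1, 'joint_positions': array([ 7.16207867e+01,  2.42796107e+01,  9.34286941e+01,  5.22702419e-04,
        6.23724635e+01, -1.08742308e+00]), 'dq': array([ 0.04562017, -0.05809231, -0.14707184,  0.03497352, -0.05839534,
       -0.03942547]), 'joint_torque': array([ 2.39384099e-04, -5.58423615e+01, -2.82444423e+01, -7.87253271e-05,
        2.88839532e-03,  3.75864920e-05]), 'tcp_pos': array([0.18557985, 0.59629871, 0.24461698]), 'eef_rot': array([-8.99980045e+01,  8.07449020e-02,  7.27079685e+01]), 'force': array([-0.66149004, -0.58196238, -0.63017763]), 'torque': array([-0.04275072,  0.04559971,  0.02936558]), 'gripper_width': 0.08525026779900943}
0.014
```

View pics/top0.png

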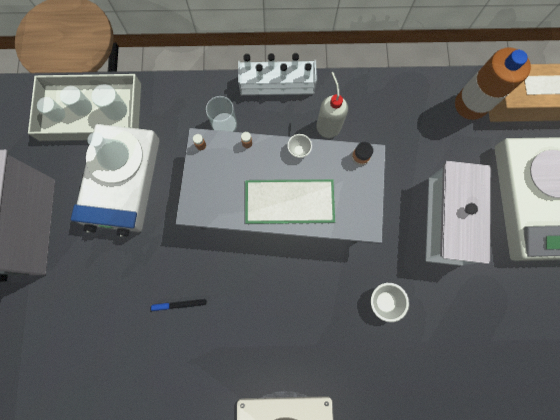

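View pics/side0.png

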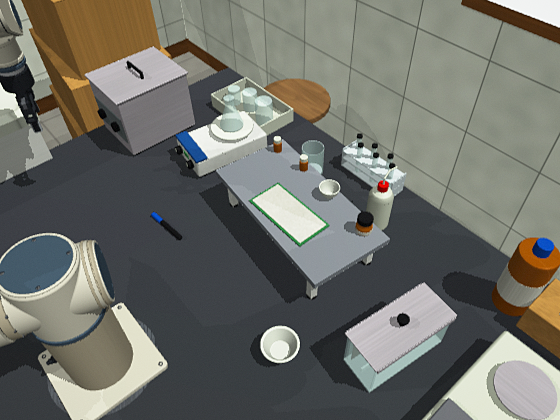

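```bash
cat > h.py <<'E'
import numpy as np,cv2
def ray(s,uv,z):
    "world xy of pixels on plane z"
    T=s["camera_from_world"];R,t=T[:3,:3],T[:3,3];uv=np.atleast_2d(uv).astype(float)
    d=np.c_[uv,np.ones(len(uv))]@np.linalg.inv(s["K"]).T; d=d*[1,-1,-1]
    d=d@R; c=-R.T@t
    return c+d*((z-c[2])/d[:,2])[:,None]
def cloud(s):
    h,w=s["z_map"].shape; v,u=np.mgrid[:h,:w]
    d=np.stack([u,v,np.ones_like(u)],-1)@np.linalg.inv(s["K"]).T*[1,-1,-1]*s["z_map"][...,None]
    T=s["camera_from_world"]; return (d-T[:3,3])@T[:3,:3]
def rect(P):
    (c,sz,a)=cv2.minAreaRect((P[:,:2]*1000).astype(np.float32)); 
    if sz[0]>sz[1]: a-=90
    a=(a+90)%180-90   # angle of long side: rotation from y axis, ccw
    return np.round(c,1),np.round(sorted(sz),1),round(a,2)
def plate(s,off=(0,0)):
    im=s["pixels"].astype(int); P=cloud(s)
    g=(im[...,1]-im[...,0]>25)&(im[...,1]-im[...,2]>15)&(P[...,2]>.1)&(P[...,2]<.14)
    n,l,st,_=cv2.connectedComponentsWithStats(g.astype(np.uint8),connectivity=8)
    k=1+np.argmax(st[1:,4]); v,u=np.where(l==k)
    return rect(ray(s,np.c_[u,v],.124)),st[k]
E
python3 - <<'E'
import numpy as np,cv2
from h import *
for n in("top","side"):
    s=dict(np.load(f"{n}0.npz")); P=cloud(s); im=s["pixels"].astype(int)
    print(n,"plate",plate(s))
    m=(abs(P[...,2]-.121)<.009)&(P[...,0]>.2)&(P[...,0]<.8)
    nn,l,st,_=cv2.connectedComponentsWithStats(m.astype(np.uint8),connectivity=4)
    k=1+np.argmax(st[1:,4]); v,u=np.where(l==k); print("ledge",rect(ray(s,np.c_[u,v],.12)),st[k],np.median(P[l==k][:,2]))
    m=(P[...,2]>.118)&(P[...,2]<.14)&(P[...,1]<-.3)&(P[...,1]>-.55)&(P[...,0]>.2)&(P[...,0]<.75)
    Q=P[m]; print("tank",Q.min(0) if len(Q) else 0,Q.max(0) if len(Q) else 0, np.percentile(Q,[2,98],axis=0))
    m=(P[...,2]>.129)&(P[...,0]>.3)&(P[...,0]<.75)&(P[...,1]>-.3)&(P[...,1]<.3)
    nn,l,st,_=cv2.connectedComponentsWithStats(m.astype(np.uint8),connectivity=4)
    for k in range(1,nn):
        if st[k,4]>15: Q=P[l==k]; print("obj",Q.min(0).round(3),Q.max(0).round(3))
s=dict(np.load("top0.npz"))
cv2.imwrite("pics/c1.png",cv2.resize(s["pixels"][120:250,170:400,::-1],None,fx=3.4,fy=3.4,interpolation=2))
E
```

```text
top plate ((array([543.6, -18.9]), array([100.8, 199.6]), -0.21), array([245, 179,  90,  45, 638], dtype=int32))
ledge (array([585.7,  -3.7]), array([230.9, 459.2]), -6.36) [  176   128   209   115 18654] 0.1204226172440242
tank [ 0.39826415 -0.47845602  0.1181273 ] [ 0.63217511 -0.34800773  0.1307245 ] [[ 0.40704105 -0.46764744  0.12137717]
 [ 0.62122175 -0.35559625  0.12871464]]
obj [0.672 0.065 0.129] [0.693 0.087 0.169]
obj [0.334 0.016 0.131] [0.692 0.193 1.021]
obj [ 0.639 -0.07   0.129] [ 0.692 -0.016  0.156]
obj [ 0.624 -0.203  0.129] [ 0.664 -0.163  0.175]
side plate ((array([542.9, -22.9]), array([102.3, 202.2]), -0.59), array([249, 182,  81,  64, 449], dtype=int32))
ledge (array([584. ,  -9.4]), array([233. , 463.5]), -6.32) [  216   139   174   146 11213] 0.11987849650592326
tank [ 0.39528631 -0.48195802  0.11802647] [ 0.63365779 -0.35057336  0.13196256] [[ 0.40541474 -0.4733273   0.12154453]
 [ 0.62039258 -0.36103991  0.12910801]]
obj [0.669 0.165 0.13 ] [0.692 0.191 0.167]
obj [0.671 0.06  0.13 ] [0.695 0.086 0.167]
obj [ 0.638 -0.073  0.129] [ 0.693 -0.018  0.156]
obj [ 0.622 -0.209  0.13 ] [ 0.663 -0.169  0.174]
```

View pics/c1.png

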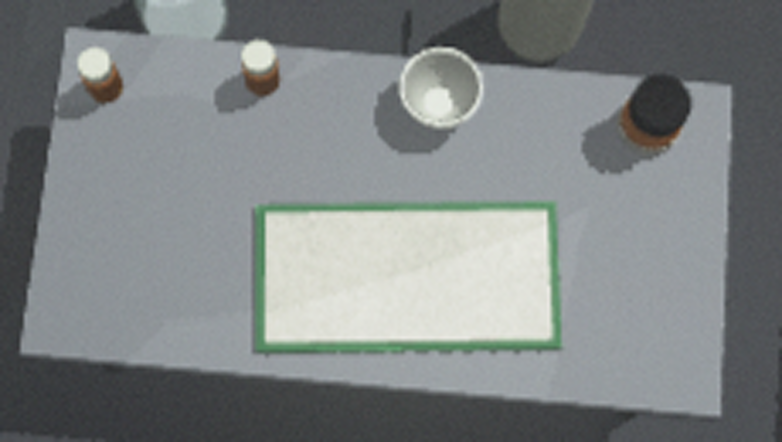

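```bash
python3 - <<'E'
from bench import manip
import numpy as np,cv2
p=manip.read_state()["tcp_pos"]; R=[-90,0,-0.4]
manip.line_to([p[0],p[1],.33])
S=[.5437,.117]
manip.movep([*S,.3],R); manip.grip(.06,20)
manip.line_to([*S,.146]); manip.pause(.2)
f0=manip.read_state()["force"]; z=.146
while z>.119:
    z-=.0012; manip.line_to([*S,z],rate=.02); s=manip.read_state(); df=s["force"]-f0
    if abs(df[2])>2.5: break
print(z,df,s["tcp_pos"],s["t"],s["gripper_width"])
z=s["tcp_pos"][2]+.0013; manip.line_to([*S,z],rate=.02); manip.pause(.1)
s=manip.read_state(); print(s["tcp_pos"],s["force"]-f0,s["eef_rot"],s["joint_positions"])
s=manip.snapshot("side"); cv2.imwrite("pics/s1.png",cv2.resize(s["pixels"][110:280,190:400,::-1],None,fx=3.5,fy=3.5,interpolation=2))
E
```

```text
0.1279999999999999 [-2.42192495 -1.54237989  9.2766294 ] [0.54378903 0.11701053 0.12895744] 8.4667 0.06027249296074448
[0.54363407 0.11698303 0.13008857] [-0.31101283 -0.81483699  0.44884136] [-9.00019818e+01  1.00409215e-02 -4.00850556e-01] [1.09178958e+01 2.77673897e+01 1.06423330e+02 3.82715001e-05
 4.58195146e+01 1.13187195e+01]
```

View pics/s1.png

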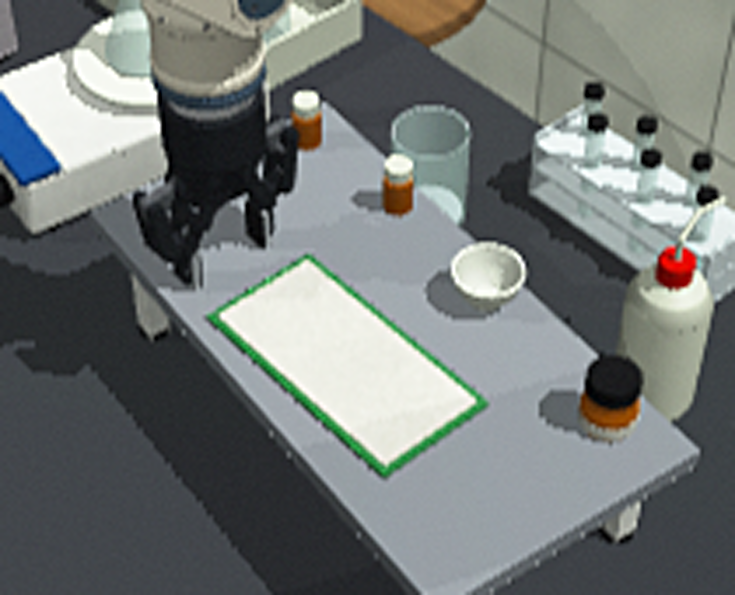

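```bash
cat >> h.py <<'E'
L=np.array([.585,-.006]);LY=-6.35
def rot(a): a=np.radians(a); return np.array([[np.cos(a),-np.sin(a)],[np.sin(a),np.cos(a)]])
def tool(c,yaw,half=.111): return c+rot(yaw)@[0,half]
E
python3 - <<'E'
from bench import manip
from h import *
z=manip.read_state()["tcp_pos"][2]; f0=manip.read_state()["force"]
c0,y0=np.array([.543,-.021]),-.4
c1,y1=L+rot(LY)@[-.035,-.145],LY
for k in np.linspace(0,1,6):
    y=y0+k*(y1-y0); manip.line_to([*tool(c0+k*(c1-c0),y),z],[-90,0,y],rate=.05)
    s=manip.read_state(); print(s["t"].__round__(2),s["tcp_pos"].round(4),(s["force"]-f0).round(2))
for n in("top","side"):
    s=manip.snapshot(n)
    (c,sz,a),st=plate(s); print(n,c,sz,a,"ledge frame",rot(-LY)@(np.array(c)/1000-L),a-LY)
    if n=="side": cv2.imwrite("pics/s2.png",cv2.resize(s["pixels"][110:310,190:450,::-1],None,fx=3,fy=3,interpolation=2))
E
```

```text
9.57 [0.5438 0.0898 0.1301] [-0.29 -0.21  0.17]
10.22 [0.5443 0.0646 0.13  ] [-0.62  0.07 -0.56]
10.88 [0.5448 0.0394 0.13  ] [-0.36 -1.03 -1.67]
11.53 [0.5453 0.0143 0.13  ] [-0.74  0.96 -1.4 ]
12.18 [ 0.5459 -0.011   0.13  ] [ 0.35 -0.79  0.5 ]
12.84 [ 0.5464 -0.0362  0.13  ] [-0.72 -0.24 -1.21]
top [ 528.8 -210.5] [68.3 98.4] 83.53 ledge frame [-0.03323716 -0.20946117] 89.88
side [ 534.7 -148.7] [101.7 201.7] -6.35 ledge frame [-0.03420854 -0.14738777] 0.0
```

View pics/s2.png

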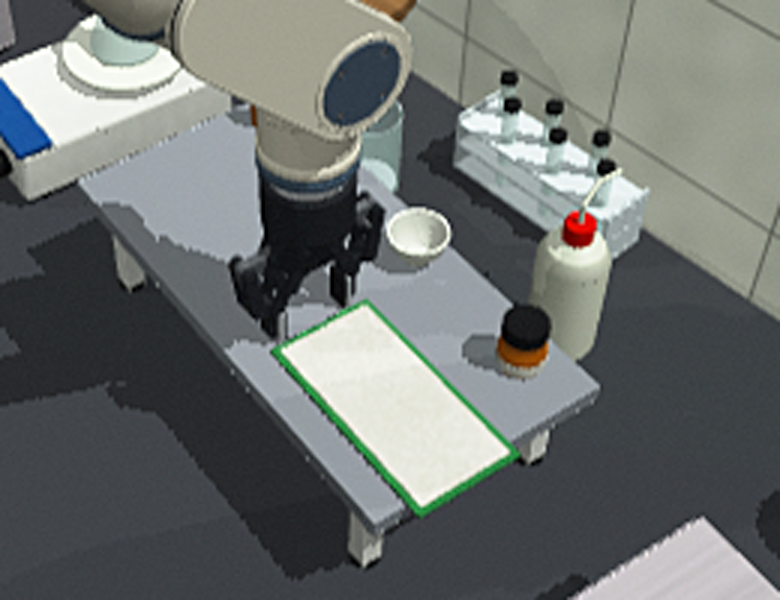

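```bash
python3 - <<'E'
from bench import manip
from h import *
p=manip.read_state()["tcp_pos"]; u=rot(LY)@[0,1]
go=lambda d,z,r: manip.line_to([*(p[:2]+u*d),z],rate=r)
go(-.035,p[2],.04); go(.0,p[2],.06); go(.0,.3,.15)
manip.movep([.40,.2,.36],[-90,0,10]); manip.pause(.3)
for n in("top","side"):
    s=manip.snapshot(n); P=cloud(s)
    (c,sz,a),st=plate(s); print(n,c,sz,a,"ledge frame",rot(-LY)@(np.array(c)/1000-L),a-LY)
    cv2.imwrite(f"pics/{n}3.png",s["pixels"][:,:,::-1])
print(manip.read_state()["t"],manip.read_state()["tcp_pos"])
E
```

```text
top [ 531.6 -179.5] [101.1 199.5] -6.37 ledge frame [-0.03388299 -0.17834167] -0.020000000000000462
side [ 530.5 -183.4] [101.5 200.5] -6.64 ledge frame [-0.0345449  -0.18233941] -0.29000000000000004
17.4833 [0.40025755 0.19965446 0.35983608]
```

View pics/side3.png

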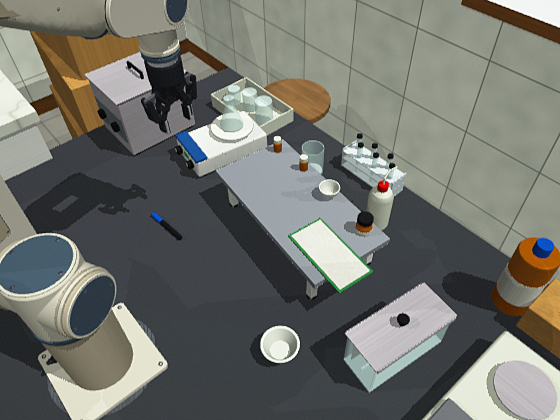

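View pics/top3.png

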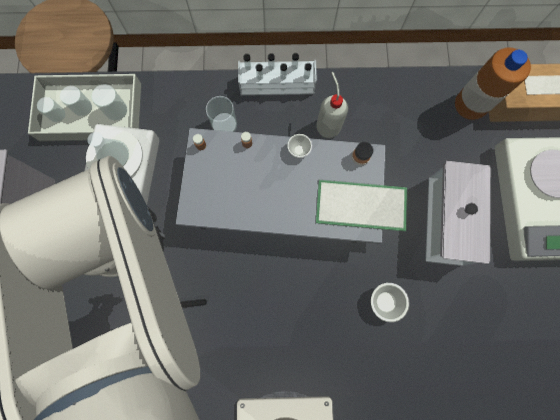

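The plate now overhangs the tank end (top view: its end is at column 407, the ledge end at about 384). It lies flat and straight, with its front side clear of the ledge's front edge. The other objects are where they were, and the arm is clear.

```bash
python3 -c "
from bench import manip
manip.close_job(); print(manip.read_state()['t'])"
```

```text
the job is handed in; nothing more can be done
the job is handed in; nothing more can be done
```

The plate now sticks out about 5 cm over the tank end of the ledge, flat and straight. The job was handed in at about 17.5 s; no verdict was reported.

I lowered the part-open fingertips behind the plate's far end until they touched the ledge. I then raised them about 1 mm and pushed on the bare glass end edge in two slow moves. The first move also turned the plate straight with the ledge, and the arm was then backed off and lifted clear.

| Check, ledge frame | Top camera | Side camera | Allowed |
|---|---|---|---|
| Plate y | −178 mm | −182 mm | −160 to −200 mm |
| Plate x | −34 mm | −35 mm | −67 to +20 mm |
| Angle to ledge | 0.0° | 0.3° | 8° |

- **Camera agreement:** the two cameras differ by about 4 mm in y, which is well inside the tolerance.
- **Failed reading:** one top-camera reading midway was useless because the arm hid part of the plate. I used the side camera there.
- **Other objects:** none looked moved in the last pictures. I did not measure them, and the arm hid part of the marker and stirrer from above, though the side view showed both.
- **Coating:** contact was not measured directly. The plan kept the fingers upright behind the end edge, with 6 mm of bare glass between them and the coating.

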